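# Start the flange nut on the spooling-stand spindle

### The arm

A 6-joint arm with a two-finger parallel gripper is mounted at the origin on the work surface. World frame = base frame: x ahead of the robot, y to its left, z up, the work surface at z = 0. Lengths are in m, angles in rad, forces in N, time in s.
With the tool pointing down it reaches from about 0.325 to 0.75 m from the base axis. Payload 7.6 kg.
Tool frame: the origin (TCP) lies on the centre line of the jaws, within the pads' length; the fingertips stand 19 mm ahead of it and the grasp point (between the pads) is the TCP; z points along the fingers, y is the line along which they close (so a half turn about z gives the same grasp; the last joint's range is limited). The gripper opens to 85 mm and grips with 20 to 120 N. Pads are 22 mm wide; open, the fingers measure 114 mm over their backs; the gripper's body (76 mm by 85 mm) begins 54 mm behind the grasp point. The pads swing forward as they close: fully open they stand 13 mm farther back than shut.
Start: joints at [1.215, 0.052, 1.401, -0, 1.689, -0.07], TCP at [0.148, 0.504, 0.25] pointing down, gripper open.
Joint ranges: [-2.9, 2.9], [-0.91, 2.17], [0.12, 2.37], [-1.06, 4.2], [0.26, 2.73], [-2.93, 2.93]. Speed limits (rad/s): [2.57, 2.57, 3.01, 3.14, 3.14, 3.14].

### API

Orientations are given as a rotation vector (axis times angle).
In Python, from workcell import r gives the robot as it stands.
- The arm moves only by the tool carry_out, never from a script. Its argument "targets" is a list of rows, each a list of 7 numbers: the shift along the tool's x, y, z in units of 40 mm (1.0 is 40 mm), then the turn, a rotation vector about the tool's x, y, z in units of 6 degrees (1.0 is 6 degrees), then the finger opening in mm, from 0 to 85.4. A call has 1 to 5 rows; each row shifts and turns the commanded pose from where the row before left it, along the tool's axes as they then stand; what a row does not reach is not made up. A row lasts 1/12 s, in which the tool goes at most 41.7 mm and 7.16 degrees, less where a joint would pass 70% of its speed; a pose out of reach is approached as far as the arm can. A call is refused whole if a number of a shift passes 1 or a number of a turn 1, either way. A call with a gripper value outside its range is refused whole. The fingers move at their own pace and stop on an object; "force" is the grip in N (left out, the last holds). Time passes only in rows, so rows that do not move let the fingers close. It gives the time, the measured TCP pose, the force, the opening and the grip force at its end, in the units of the state.
- r.get_obs(): the state, without advancing time (a new reading comes with each control period).
- r.get_image(name): name is "scene" or "top" or "wrist"; returns the picture (420x560x3 uint8, red, green, blue); there is no depth.
- r.get_calibration(name): a dict with "fovy" (degrees; the focal length in pixels is half the picture's height over the tangent of half this angle, whatever the lens; pixels are square), "cx", "cy" (the principal point, pixels), "view" (4x4, takes a point from world to camera coordinates); the wrist camera has in their place "hand_eye" (4x4, takes a point from camera to tool coordinates, whose origin is the TCP and whose axes are the flange's). Camera axes: x right, y down, z forward; pixel columns grow to the right and rows downward; lengths in m; the calibration is good to about 2 mm. A picture is of the moment at which its call begins: read the wrist's pose just before it. get_calibration takes no time and is no camera call.
- r.finish_job(): hands the job in; it is judged then, once.
The state is a dict: "time": time; "joint_positions": joint angles; "dq": joint speeds; "joint_torque": joint torques, N m; "tcp_pos": TCP position; "orientation": TCP orientation; "ft_force": force on the tool from outside, world axes, zero at the start; "torque": the same for the moment, N m; "opening": finger opening in m; "grasp_force": force on a finger pad.
Only numpy, scipy, OpenCV 4.12 (cv2) and the standard library are available. Lean on these libraries where they do the work, as an engineer would, in place of code of your own. Each camera call takes 0.05 s, during which the arm holds its last target. There are 200 camera calls.

### The job

Put the flange nut on the spooling stand's upright spindle, flange down, and start it properly: resting lightly on the thread, back it off anticlockwise until it drops in, then turn it clockwise until its flange lies flat on the spool, and let go. Use a light hand: never force the nut against the spindle or spool, and leave the tub, the can and the screwdriver where they are.

Things in the scene. Friction and masses are not known exactly. Their poses are not given: they have to be found in the camera images.
- nut: Aluminium flange nut, 34 mm tall, about 0.14 kg, standing flange down on the bench. Round flange 62 mm across, 5 mm thick; above it, from 5 to 34 mm, a hexagon 46 mm across flats (53 across corners). Through bore 32 mm. Origin at the centre of the underside, z up along the axis; its x axis is square to one pair of flats (the other pairs are at 60 and 120 degrees).
- nut_lugs (a point): Point on the nut's axis 6 mm above its underside, level with its thread: two lugs inside the bore on opposite sides, at the nut's +x and -x, each 4 mm wide along the bore wall (17 degrees), from 4 to 8 mm above the underside, reaching in to 12.2 mm from the axis. Axes as the nut's.
- stand: Line-spooling stand fixed to the bench: grey base plate 150 x 130 x 18 mm carrying a fixed line spool 104 mm across, its flat top 85 mm above the bench. Origin at the centre of the base's underside, z up. The steel spindle rises on the z axis and cannot turn; how far round its thread starts lie differs every time, is not measured and is unrelated to the stand's yaw.
- seat (a point): Centre of the spool's flat top, on the spindle's axis, z up. The nut is home when its underside is at this point. From the drop, 70 to 105 degrees clockwise under the ridges brings the flange down on the spool; turning further clamps it and the force climbs at once. More than 45 N between nut and spindle or spool (all contacts together) damages the thread.
- nose (a point): Tip of the spindle's coned nose, on its axis, 28 mm above the spool top. The smooth core is 22.4 mm across (17 mm at the tip, the cone is 5 mm long). Set on anyhow, the nut's lugs usually rest on top of the thread ridges, its underside 5.8 to 13 mm above the spool. Turned clockwise there it jams against a tooth.
- thread (a point): On the spindle's axis, 16.2 mm above the spool, where the thread begins: right-handed, 30 mm across, two ridges half a turn apart, each with a blunt start at this height and falling 1 mm per 20 degrees clockwise (18 mm lead). On each ridge, 140 degrees clockwise of its start, stands a 3 mm tooth; between it and the next start is a mouth 36 degrees wide.
- mouth (a point): On the spindle's axis, 4 mm above the spool: about where the nut's underside is once it has dropped in (3.5 to 5 mm). Backed off anticlockwise (0 to 165 degrees) with light downward load, the nut climbs along the ridges to 12 or 13 mm above the spool, passes the blunt starts and drops about 8 mm to here. A step down of 3 mm off a tooth is not the drop.
- tub: Bystander: white open plastic tub, 90 mm across, 85 mm tall; origin at the centre of its underside.
- can: Bystander: white spray can, 66 mm across, 190 mm tall; origin at the centre of its underside.
- driver: Bystander: black-handled screwdriver 200 mm long lying on the bench; origin under its middle, its length along its x axis.
Things that resemble listed ones, but are neither listed nor needed, are in the scene too. Of the things shaped like the stand, the grey one is meant.

How it is judged:
By the outcome, as a careful person would: the job done as asked, in the order asked, and still so for the second after the job is handed in, with the robot touching nothing.
It also fails if it takes over 72 s, if anything falls off the work surface, if the arm or the gripper's body presses on something with over 40 N, if the wrist force passes 120 N, or if a joint passes its speed limit or range.

## Working session

There is one attempt and no reset: what is moved stays moved. The work goes in short steps, Python scripts to look and compute and a tool call to move; the robot and the scene stay as the last step left them, time stands still between calls to the robot, and variables do not carry over. Pictures are saved under pics/ and viewed, at most 10 in all, crops included, and the job is handed in when it is done.

Besides the shell and the picture viewer there is one more tool, called after ">>>" by a JSON object that holds its "api" and its "payload". carry_out: Moves the arm, as the interface text tells. Its arguments: {"type":"object","properties":{"targets":{"type":"array"},"force":{"type":"number"}},"required":["targets"]}

```bash
mkdir -p pics; cat > h.py <<'E'
import numpy as np,cv2
from scipy.spatial.transform import Rotation as R
from workcell import r
def cam(n,o=None):
    c=r.get_calibration(n); f=210/np.tan(np.radians(c["fovy"])/2)
    if n=="wrist":
        o=o or r.get_obs(); T=np.eye(4);T[:3,:3]=R.from_rotvec(o["orientation"]).as_matrix();T[:3,3]=o["tcp_pos"]
        W=T@np.array(c["hand_eye"])
    else: W=np.linalg.inv(np.array(c["view"]))
    return f,c["cx"],c["cy"],W
def ray(C,u,v,z):
    f,cx,cy,W=C; d=W[:3,:3]@np.array([(u-cx)/f,(v-cy)/f,1]); p=W[:3,3]
    return p+d*(z-p[2])/d[2]
def proj(C,P):
    f,cx,cy,W=C; q=np.linalg.inv(W)@np.append(P,1); return f*q[0]/q[2]+cx,f*q[1]/q[2]+cy
def snap(n,name):
    C=cam(n); im=r.get_image(n); cv2.imwrite(f"pics/{name}.png",im[:,:,::-1]); return C,im
E
python3 - <<'E'
from h import *
print(r.get_obs())
for n in("scene","top"):
    C,im=snap(n,n+"0"); print(n,C[:3],C[3].round(3).tolist())
E
```

```text
{'time': 0.0, 'joint_positions': array([ 1.21469703e+00,  5.28088310e-02,  1.40174572e+00, -4.37291806e-06,
        1.68863521e+00, -7.03357955e-02]), 'dq': array([-0.00304789, -0.00068147,  0.00042027,  0.00014935,  0.00072944,
        0.00120269]), 'joint_torque': array([-4.53983357e-04, -3.81648409e+01, -3.60186553e+01, -5.70176167e-05,
        5.86496302e-03,  5.96531208e-06]), 'tcp_pos': array([0.14788894, 0.5034403 , 0.24947644]), 'orientation': array([-4.47303646e-01, -3.10924769e+00,  2.45310317e-03]), 'ft_force': array([ 0.0942105 ,  0.75018157, -0.06012699]), 'torque': array([ 0.04249912, -0.00638041,  0.04891169]), 'grasp_force': 0.0, 'opening': 0.08528433960762594}
scene (np.float64(416.42348727153166), 282.97079207635545, 204.1122232457038) [[0.707, 0.418, -0.57, 1.114], [0.707, -0.41, 0.576, -0.602], [0.007, -0.811, -0.586, 0.743], [0.0, 0.0, 0.0, 1.0]]
top (np.float64(450.422226286043), 285.95250124173657, 209.48440516607025) [[0.004, -0.993, 0.116, 0.326], [-1.0, -0.004, -0.001, 0.049], [0.001, -0.116, -0.993, 1.37], [0.0, 0.0, 0.0, 1.0]]
```

View pics/top0.png

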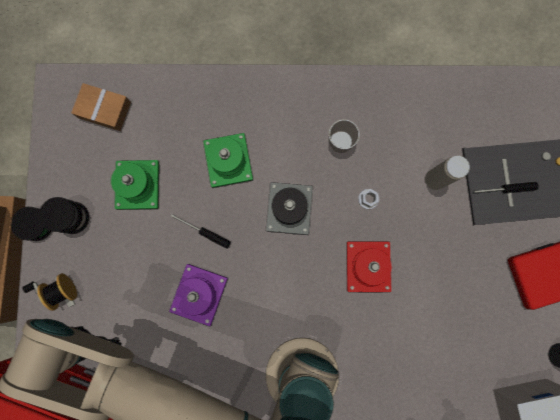

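View pics/scene0.png

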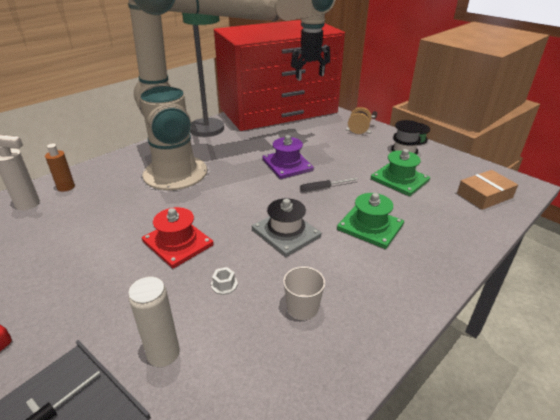

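The top view shows the nut at about (369,199), the grey stand with its dark spool at (290,205), the tub at (343,135), the can at (457,167) and the driver at (200,230). The scene view agrees: nut (224,280), grey stand's nose (287,203).

```bash
cat > a.py <<'E'
from h import *
C=cam("top"); im=cv2.imread("pics/top0.png"); g=im.max(2)
def blob(m,u,v,w):
    s=np.zeros_like(m);s[v-w:v+w,u-w:u+w]=m[v-w:v+w,u-w:u+w]
    c=max(cv2.findContours(s,cv2.RETR_EXTERNAL,cv2.CHAIN_APPROX_NONE)[0],key=cv2.contourArea); return cv2.minEnclosingCircle(c)
(n,nr)=blob((g>150).astype('u1')*255,369,199,16); (s,sr)=blob((g<65).astype('u1')*255,290,205,24)
print(n,nr,ray(C,*n,.015),"seat",s,sr,ray(C,*s,.085),"r_exp",.052*450/1.285)
S=cam("scene")
print("nut scene",ray(S,224,277,.02),"nose",ray(S,287,203,.113),"noseTop",ray(C,290,205,.113))
for k,(u,v,z) in dict(tub=(343,135,.04),can=(457,167,.19),red=(375,267,.1),drv=(200,230,.01)).items(): print(k,ray(C,u,v,z))
o=r.get_obs(); print(R.from_rotvec(o["orientation"]).as_matrix().round(3), r.get_calibration("wrist"))
E
python3 a.py
```

```text
(368.5, 197.7857208251953) 9.754741668701172 [ 0.52089583 -0.20257603  0.015     ] seat (289.08831787109375, 206.08995056152344) 18.7449893951416 [0.48579487 0.03912452 0.085     ] r_exp 18.21011673151751
nut scene [ 0.52138705 -0.20025267  0.02      ] nose [0.50453233 0.02923775 0.113     ] noseTop [0.48541355 0.03678454 0.113     ]
tub [ 0.70918049 -0.12395403  0.04      ]
can [ 0.57962778 -0.40763026  0.19      ]
red [ 0.31323329 -0.20159321  0.1       ]
drv [0.42120241 0.30759507 0.01      ]
[[-0.959  0.282 -0.001]
 [ 0.282  0.959 -0.001]
 [ 0.    -0.001 -1.   ]] {'fovy': 65.04539537583511, 'cx': 286.3877158868933, 'cy': 211.1403797264585, 'hand_eye': array([[-8.36183881e-04, -9.51659452e-01, -3.07154014e-01,
         7.87982814e-02],
       [ 9.99999390e-01, -5.73975051e-04, -9.44003905e-04,
        -9.32661759e-05],
       [ 7.22071499e-04, -3.07154615e-01,  9.51659351e-01,
        -1.22653764e-01],
       [ 0.00000000e+00,  0.00000000e+00,  0.00000000e+00,
         1.00000000e+00]])}
```

```bash
cat >> h.py <<'E'
def plan(pos,yaw,o=None,opening=85,n=None):
    """rows in tool axes/units from the measured pose to pos with tool x at yaw (deg), tool down"""
    o=o or r.get_obs(); M=R.from_rotvec(o["orientation"]); p=np.array(o["tcp_pos"])
    x=M.as_matrix()[:,0]; y0=np.degrees(np.arctan2(x[1],x[0])); dy=(yaw-y0+180)%360-180
    d=np.array(pos)-p; n=n or int(np.ceil(max(np.linalg.norm(d)/.0398,abs(dy)/6)))
    t=round(-dy/6/n,2); rows=[]; err=np.zeros(3); Q=M
    for i in range(n):
        tgt=p+d*(i+1)/n; cur=p if i==0 else cur
        s=np.round(Q.inv().apply(tgt-cur)/.04,2); cur=cur+Q.apply(s*.04)
        rows.append([float(a)+0. for a in s]+[0,0,t,opening]); Q=Q*R.from_rotvec([0,0,np.radians(6*t)])
    for i in range(0,n,5): print([[round(a,2) for a in q] for q in rows[i:i+5]])
E
python3 - <<'E'
from h import *
plan([.486,.038,.25],65)
E
```

```text
[[-0.67, -0.52, 0.0, 0, 0, np.float64(0.97), 85], [-0.72, -0.44, 0.0, 0, 0, np.float64(0.97), 85], [-0.76, -0.37, 0.0, 0, 0, np.float64(0.97), 85], [-0.79, -0.3, 0.0, 0, 0, np.float64(0.97), 85], [-0.82, -0.2, 0.0, 0, 0, np.float64(0.97), 85]]
[[-0.84, -0.13, 0.0, 0, 0, np.float64(0.97), 85], [-0.85, -0.04, 0.0, 0, 0, np.float64(0.97), 85], [-0.84, 0.05, 0.0, 0, 0, np.float64(0.97), 85], [-0.84, 0.13, 0.0, 0, 0, np.float64(0.97), 85], [-0.81, 0.21, 0.0, 0, 0, np.float64(0.97), 85]]
[[-0.8, 0.3, 0.0, 0, 0, np.float64(0.97), 85], [-0.75, 0.38, 0.0, 0, 0, np.float64(0.97), 85], [-0.72, 0.45, 0.0, 0, 0, np.float64(0.97), 85], [-0.67, 0.52, 0.0, 0, 0, np.float64(0.97), 85], [-0.61, 0.58, 0.0, 0, 0, np.float64(0.97), 85]]
[[-0.55, 0.65, 0.0, 0, 0, np.float64(0.97), 85], [-0.47, 0.7, 0.0, 0, 0, np.float64(0.97), 85]]
```

>>> {"api": "carry_out", "payload": {"targets": [[-0.67,-0.52,0,0,0,0.97,85],[-0.72,-0.44,0,0,0,0.97,85],[-0.76,-0.37,0,0,0,0.97,85],[-0.79,-0.3,0,0,0,0.97,85],[-0.82,-0.2,0,0,0,0.97,85]]}}

```text
time: 0.52
tcp_pos: [0.2479, 0.3656, 0.2499]
orientation: [-1.221, -2.895, 0.001]
ft_force: [0.4, 0.2, 0.6]
opening: 0.085
grasp_force: 0.0
```

>>> {"api": "carry_out", "payload": {"targets": [[-0.84,-0.13,0,0,0,0.97,85],[-0.85,-0.04,0,0,0,0.97,85],[-0.84,0.05,0,0,0,0.97,85],[-0.84,0.13,0,0,0,0.97,85],[-0.81,0.21,0,0,0,0.97,85]]}}

```text
time: 0.93
tcp_pos: [0.3472, 0.2285, 0.2501]
orientation: [-1.909, -2.495, 0.0]
ft_force: [1.4, 1.0, 0.6]
opening: 0.085
grasp_force: 0.0
```

>>> {"api": "carry_out", "payload": {"targets": [[-0.8,0.3,0,0,0,0.97,85],[-0.75,0.38,0,0,0,0.97,85],[-0.72,0.45,0,0,0,0.97,85],[-0.67,0.52,0,0,0,0.97,85],[-0.61,0.58,0,0,0,0.97,85]]}}

```text
time: 1.35
tcp_pos: [0.4467, 0.0913, 0.25]
orientation: [-2.475, -1.934, 0.0]
ft_force: [0.2, 0.7, 0.1]
opening: 0.0847
grasp_force: 0.0
```

>>> {"api": "carry_out", "payload": {"targets": [[-0.55,0.65,0,0,0,0.97,85],[-0.47,0.7,0,0,0,0.97,85],[0,0,0,0,0,0,85],[0,0,0,0,0,0,85]]}}

```text
time: 1.68
tcp_pos: [0.4866, 0.0372, 0.2494]
orientation: [-2.655, -1.677, 0.002]
ft_force: [-0.9, -0.1, 0.4]
opening: 0.0853
grasp_force: 0.0
```

```bash
python3 - <<'E'
from h import *
o=r.get_obs(); print(o["time"],o["tcp_pos"],o["joint_positions"].round(3),np.linalg.norm(o["dq"]))
C,im=snap("wrist","w1"); print(proj(C,[.486,.038,.113]),proj(C,[.486,.038,.085]))
plan([.521,-.202,.17],65,o)
E
```

```text
1.6833 [0.48655289 0.03720478 0.24941714] [ 1.000e-03 -5.100e-02  1.506e+00  0.000e+00  1.689e+00  4.450e-01] 0.06086502979998804
(np.float64(285.7885217457367), np.float64(204.46373089950856)) (np.float64(285.87595943439527), np.float64(195.5096998724909))
[[-0.72, 0.48, 0.28, 0, 0, np.float64(-0.01), 85], [-0.72, 0.48, 0.29, 0, 0, np.float64(-0.01), 85], [-0.72, 0.47, 0.28, 0, 0, np.float64(-0.01), 85], [-0.72, 0.48, 0.28, 0, 0, np.float64(-0.01), 85], [-0.72, 0.48, 0.29, 0, 0, np.float64(-0.01), 85]]
[[-0.72, 0.47, 0.28, 0, 0, np.float64(-0.01), 85], [-0.72, 0.47, 0.28, 0, 0, np.float64(-0.01), 85]]
```

View pics/w1.png

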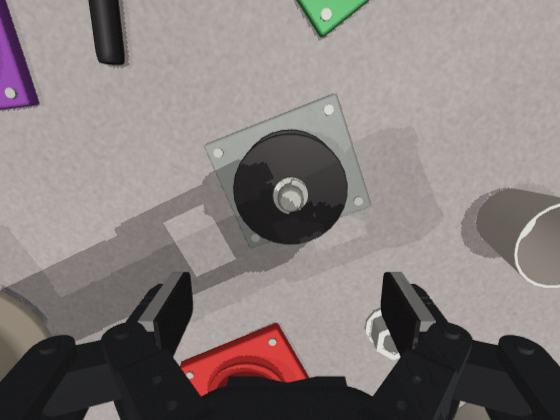

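The wrist view shows the grey stand's spool disc at about (291,187), with the nose near (290,200), a few px off the prediction. Next I fit the disc and go to the nut.

>>> {"api": "carry_out", "payload": {"targets": [[-0.72,0.48,0.28,0,0,0,85],[-0.72,0.48,0.28,0,0,0,85],[-0.72,0.47,0.28,0,0,0,85],[-0.72,0.48,0.28,0,0,0,85],[-0.72,0.48,0.28,0,0,0,85]]}}

```text
time: 2.15
tcp_pos: [0.511, -0.1327, 0.1941]
orientation: [2.651, 1.685, 0.001]
ft_force: [0.1, 1.1, 0.1]
opening: 0.0849
grasp_force: 0.0
```

>>> {"api": "carry_out", "payload": {"targets": [[-0.72,0.47,0.28,0,0,0,85],[-0.72,0.47,0.28,0,0,0,85],[0,0,0,0,0,0,85],[0,0,0,0,0,0,85]]}}

```text
time: 2.48
tcp_pos: [0.5201, -0.2007, 0.1708]
orientation: [-2.652, -1.679, 0.001]
ft_force: [-0.2, 0.6, 0.2]
opening: 0.0848
grasp_force: 0.0
```

```bash
python3 - <<'E'
from h import *
o=r.get_obs(); print(o["tcp_pos"],o["joint_positions"].round(3))
C,im=snap("wrist","w2"); print(proj(C,[.521,-.202,.034]))
# spool from w1
o1=dict(tcp_pos=[0.48655289,0.03720478,0.24941714],orientation=[-2.655,-1.677,.002]); C1=cam("wrist",o1)
g=cv2.imread("pics/w1.png").max(2); m=np.zeros_like(g); m[120:250,220:360]=(g[120:250,220:360]<75)*255
c=max(cv2.findContours(cv2.morphologyEx(m,cv2.MORPH_OPEN,np.ones((5,5))),cv2.RETR_EXTERNAL,cv2.CHAIN_APPROX_NONE)[0],key=cv2.contourArea)
P=np.array([ray(C1,*q[0],.085)[:2] for q in cv2.convexHull(c)])
e,rr=cv2.minEnclosingCircle((P*1000).astype('f4')); print("seat",e,rr,"r expected 52")
A=np.c_[2*P,np.ones(len(P))]; s=np.linalg.lstsq(A,(P**2).sum(1),rcond=None)[0]; print(s,np.sqrt(s[2]+s[0]**2+s[1]**2))
E
```

```text
[ 0.52006804 -0.20067591  0.17079878] [-0.435  0.183  1.419  0.     1.543  0.007]
(np.float64(288.61173351497206), np.float64(205.98272536002182))
seat (490.5723571777344, 40.464962005615234) 51.756248474121094 r expected 52
[ 0.49077344  0.04005919 -0.23984851] 0.05113512463824612
```

View pics/w2.png

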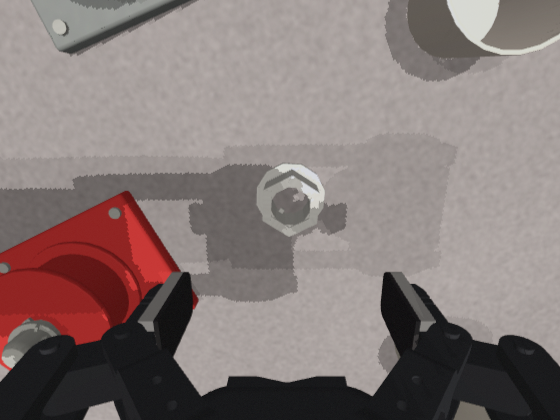

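The nut is at (291,200), near the picture centre, partly in the gripper's shadow. I need its hexagon's angle, so I enlarge it.

```bash
python3 - <<'E'
from h import *
im=cv2.imread("pics/w2.png")[155:245,245:340]
cv2.imwrite("pics/w2c.png",cv2.resize(cv2.convertScaleAbs(im,alpha=1.2),None,fx=6,fy=6,interpolation=cv2.INTER_CUBIC))
E
```

```text
(no output)
```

View pics/w2c.png

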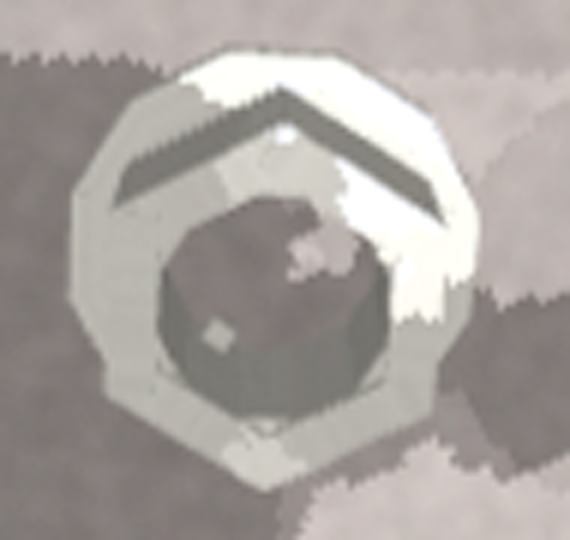

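The crop shows the hexagon's top corners at about (285,125), (115,208), (105,395), (265,492), (435,412), (443,222), i.e. one pair of flats faces nearly left and right.

```bash
python3 - <<'E'
from h import *
o=r.get_obs(); C=cam("wrist",o)
P=np.array([ray(C,245+(a+.5)/6-.5,155+(b+.5)/6-.5,.034)[:2] for a,b in [(285,125),(115,208),(105,395),(265,492),(435,412),(443,222)]])
c=P.mean(0); d=P-c; print(c,np.linalg.norm(d,axis=1)); 
a=np.degrees(np.arctan2(d[:,1],d[:,0])); z=np.exp(1j*np.radians(6*a)).mean(); ca=np.degrees(np.angle(z))/6; print(a,ca,"flat normals",(ca+30)%60,abs(z))
M=R.from_rotvec(o["orientation"]).as_matrix(); print("tool x yaw",np.degrees(np.arctan2(M[1,0],M[0,0])),"y",np.degrees(np.arctan2(M[1,1],M[0,1])))
yy=(ca+30)%60; ty=min([yy-60*k+90 for k in range(-3,4)],key=lambda t:abs(t-65)); print("yaw",ty)
plan([*c,.06],ty,o); plan([*c,.06],ty,o,n=5)
E
```

```text
[ 0.52255851 -0.2025212 ] [0.02616559 0.02621357 0.02660128 0.02679098 0.02688284 0.0261454 ]
[  61.88397915  120.55979612 -178.09373548 -118.01925445  -58.4036239
    3.91036861] 1.9715788721785044 flat normals 31.971578872178505 0.9946189667499158
tool x yaw 64.75064860529623 y -25.249321498518142
yaw 61.971578872178505
[[-0.01, 0.03, 0.93, 0, 0, np.float64(0.15), 85], [-0.02, 0.02, 0.93, 0, 0, np.float64(0.15), 85], [-0.01, 0.03, 0.93, 0, 0, np.float64(0.15), 85]]
[[-0.01, 0.02, 0.56, 0, 0, np.float64(0.09), 85], [-0.01, 0.01, 0.56, 0, 0, np.float64(0.09), 85], [0.0, 0.02, 0.56, 0, 0, np.float64(0.09), 85], [-0.01, 0.01, 0.55, 0, 0, np.float64(0.09), 85], [-0.01, 0.02, 0.56, 0, 0, np.float64(0.09), 85]]
```

>>> {"api": "carry_out", "payload": {"targets": [[-0.02,0.02,0.8,0,0,0.15,85],[-0.01,0.02,0.8,0,0,0.15,85],[-0.01,0.02,0.8,0,0,0.16,85],[0,0.02,0.7,0,0,0,85],[0,0,0.47,0,0,0,85]]}}

```text
time: 2.95
tcp_pos: [0.5221, -0.2011, 0.027]
orientation: [-2.69, -1.619, 0.001]
ft_force: [1.1, 0.1, -0.3]
opening: 0.0847
grasp_force: 0.0
```

>>> {"api": "carry_out", "payload": {"targets": [[0,0,0,0,0,0,70],[0,0,0,0,0,0,55],[0,0,0,0,0,0,44],[0,0,0,0,0,0,40],[0,0,0,0,0,0,40]], "force": 40}}

```text
time: 3.37
tcp_pos: [0.5243, -0.2038, 0.0319]
orientation: [2.691, 1.615, 0.005]
ft_force: [0.2, 1.8, 6.9]
opening: 0.0452
grasp_force: 44.0
```

>>> {"api": "carry_out", "payload": {"targets": [[0,0,0,0,0,0,40],[0,0,0,0,0,0,40],[0,0,0,0,0,0,40]]}}

```text
time: 3.62
tcp_pos: [0.5243, -0.2038, 0.0319]
orientation: [2.691, 1.615, 0.005]
ft_force: [-0.1, 2.8, 7.3]
opening: 0.0449
grasp_force: 44.2
```

>>> {"api": "carry_out", "payload": {"targets": [[0,0,-0.5,0,0,0,40],[0,0,-0.9,0,0,0,40],[0,0,-0.9,0,0,0,40],[0,0,-0.9,0,0,0,40],[0,0,-0.6,0,0,0,40]]}}

```text
time: 4.03
tcp_pos: [0.5234, -0.204, 0.1861]
orientation: [2.69, 1.614, 0.005]
ft_force: [1.5, -0.2, -1.4]
opening: 0.0453
grasp_force: 43.1
```

>>> {"api": "carry_out", "payload": {"targets": [[0,0,0,0,0,0,40],[0,0,0,0,0,0,40]]}}

```text
time: 4.2
tcp_pos: [0.5233, -0.204, 0.1832]
orientation: [2.691, 1.615, 0.004]
ft_force: [1.4, 0.4, -2.6]
opening: 0.0452
grasp_force: 43.1
```

```bash
python3 - <<'E'
from h import *
o=r.get_obs(); print(o["tcp_pos"],o["orientation"],o["joint_positions"].round(3),o["ft_force"])
C,im=snap("wrist","w3"); print(proj(C,o["tcp_pos"]))
cv2.imwrite("pics/w3c.png",cv2.resize(im[225:415,165:415,::-1],None,fx=3,fy=3,interpolation=cv2.INTER_CUBIC))
plan([.4907,.0402,.18],62,o,opening=40)
E
```

```text
[ 0.52332671 -0.20395484  0.18321818] [2.69089497 1.61451335 0.00386131] [-0.437  0.182  1.395  0.     1.561  0.053] [ 1.35770704  0.41380762 -2.59422921]
(np.float64(286.84784485933767), np.float64(297.568617257543))
[[0.71, -0.51, 0.01, 0, 0, np.float64(-0.0), 40], [0.72, -0.52, 0.01, 0, 0, np.float64(-0.0), 40], [0.71, -0.51, 0.01, 0, 0, np.float64(-0.0), 40], [0.72, -0.51, 0.01, 0, 0, np.float64(-0.0), 40], [0.71, -0.52, 0.01, 0, 0, np.float64(-0.0), 40]]
[[0.72, -0.51, 0.01, 0, 0, np.float64(-0.0), 40], [0.71, -0.51, 0.01, 0, 0, np.float64(-0.0), 40]]
```

View pics/w3c.png

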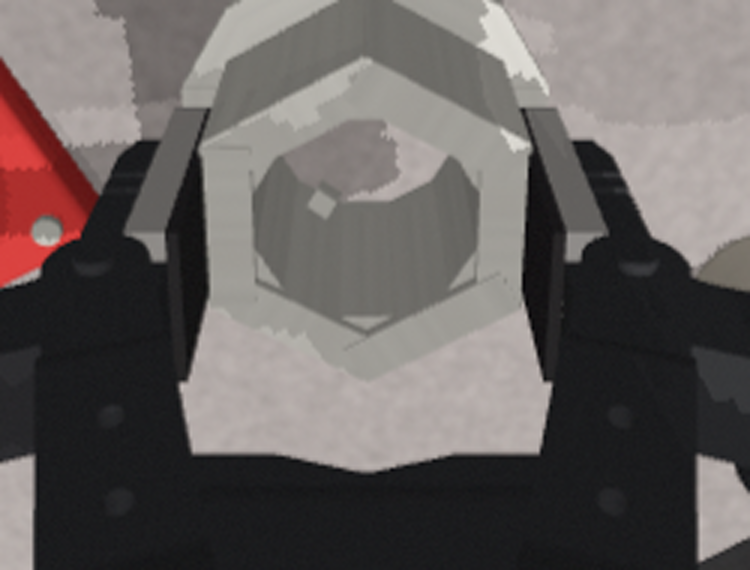

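The crop shows the nut square in the jaws; its top-face corners are at about (367,60), (203,150), (210,297), (367,380), (530,150), with pads on the left and right flats.

```bash
python3 - <<'E'
from h import *
c=r.get_calibration("wrist"); f=210/np.tan(np.radians(c["fovy"])/2); C=(f,c["cx"],c["cy"],np.array(c["hand_eye"]))
for z in (-.008,-.002,.004,.010):
    P=np.array([ray(C,165+a/3,225+b/3,z)[:2] for a,b in [(367,60),(203,150),(210,297),(367,380),(530,150)]])*1000
    # x mid from the front and back corners, y mid from the side ones
    print(z,"centre",(P[0]+P[3])/2,"front-back",np.linalg.norm(P[0]-P[3]),"(53) sides",np.linalg.norm(P[1]-P[4]),"(46) edge",np.linalg.norm(P[1]-P[2]),"(26.5)")
o=r.get_obs();M=R.from_rotvec([2.691,1.615,.005]).as_matrix()
print("grasp-time offset tool",M.T@(np.array([.52256,-.20252,.034])-np.array([.5243,-.2038,.0319])))
E
```

```text
-0.008 centre [3.35914576 0.18319437] front-back 49.180058827108454 (53) sides 42.53459098173792 (46) edge 22.587709558041066 (26.5)
-0.002 centre [-0.56849708  0.20427842] front-back 51.753719012264774 (53) sides 44.760484685656536 (46) edge 23.769755495964212 (26.5)
0.004 centre [-4.49613992  0.22536248] front-back 54.327379197421074 (53) sides 46.98637838957515 (46) edge 24.951801433887358 (26.5)
0.01 centre [-8.42378276  0.24644653] front-back 56.9010393825774 (53) sides 49.21227209349377 (46) edge 26.133847371810518 (26.5)
grasp-time offset tool [ 0.00031338 -0.00212842 -0.00210894]
```

```bash
sed -i 's/t=round(/t=float(round(/; s|/n,2); rows|/n,2)); rows|' h.py; python3 - <<'E'
from h import *
plan([.4918,.0388,.17],62,opening=40)
E
```

```text
[[0.71, -0.5, 0.04, 0, 0, -0.0, 40], [0.71, -0.51, 0.04, 0, 0, -0.0, 40], [0.72, -0.5, 0.04, 0, 0, -0.0, 40], [0.71, -0.51, 0.04, 0, 0, -0.0, 40], [0.71, -0.5, 0.04, 0, 0, -0.0, 40]]
[[0.71, -0.51, 0.03, 0, 0, -0.0, 40], [0.72, -0.5, 0.04, 0, 0, -0.0, 40]]
```

>>> {"api": "carry_out", "payload": {"targets": [[0.71,-0.5,0.04,0,0,0,40],[0.71,-0.51,0.04,0,0,0,40],[0.72,-0.5,0.04,0,0,0,40],[0.71,-0.51,0.04,0,0,0,40],[0.71,-0.5,0.04,0,0,0,40]]}}

```text
time: 4.67
tcp_pos: [0.4992, -0.029, 0.1707]
orientation: [-2.692, -1.614, 0.005]
ft_force: [0.5, 0.1, -1.6]
opening: 0.045
grasp_force: 43.0
```

>>> {"api": "carry_out", "payload": {"targets": [[0.71,-0.51,0.03,0,0,0,40],[0.72,-0.5,0.04,0,0,0,40],[0,0,0,0,0,0,40],[0,0,0,0,0,0,40],[0,0,0,0,0,0,40]]}}

```text
time: 5.08
tcp_pos: [0.4914, 0.0387, 0.1688]
orientation: [-2.693, -1.616, 0.004]
ft_force: [0.8, -0.9, -1.4]
opening: 0.0454
grasp_force: 43.0
```

```bash
python3 - <<'E'
from h import *
o=r.get_obs(); print(o["tcp_pos"],o["orientation"],o["joint_positions"].round(3),o["ft_force"])
C,im=snap("wrist","w4"); S,si=snap("scene","s4")
print(proj(C,[.4918,.0388,.113]),proj(S,[.4918,.0388,.113]))
a=cv2.resize(im[225:375,190:390,::-1],None,fx=2,fy=2,interpolation=cv2.INTER_CUBIC)
u,v=map(int,proj(S,[.4918,.0388,.113])); b=cv2.resize(si[v-55:v+45,u-50:u+50,::-1],(400,400),interpolation=cv2.INTER_CUBIC); print("scene crop origin",u-50,v-55)
k=np.zeros((400,800,3),'u1'); k[:300,:400]=a; k[:,400:]=b; cv2.imwrite("pics/k4.png",k)
E
```

```text
[0.49144512 0.03865279 0.16883301] [-2.69273057 -1.61624955  0.00377768] [ 0.004  0.004  1.613 -0.     1.527  0.493] [ 0.84025114 -0.90512292 -1.39012526]
(np.float64(287.2578004373751), np.float64(244.17876999883887)) (np.float64(286.09604849911864), np.float64(199.48892056039645))
scene crop origin 236 144
```

View pics/k4.png

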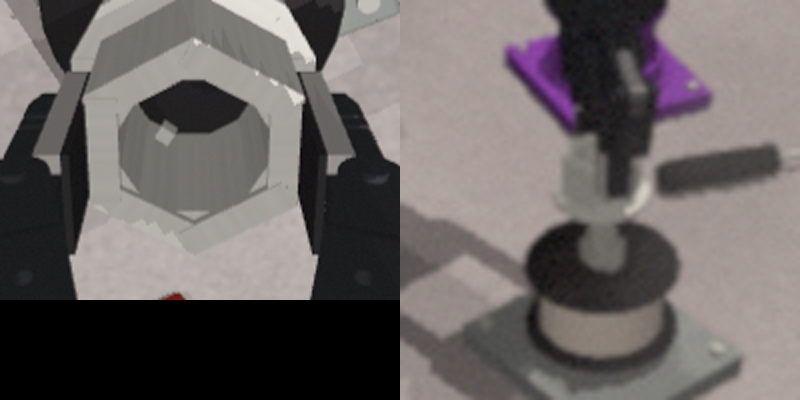

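The view shows the nut about 20 mm above the nose; in the scene crop the flange centre (602,205) and spindle axis (603,245) line up within 1 mm. Lowering.

>>> {"api": "carry_out", "payload": {"targets": [[0,0,0.25,0,0,0,40],[0,0,0.2,0,0,0,40],[0,0,0.05,0,0,0,40],[0,0,0.05,0,0,0,40],[0,0,0.05,0,0,0,40]]}}

```text
time: 5.6
tcp_pos: [0.492, 0.0386, 0.1459]
orientation: [-2.694, -1.616, 0.001]
ft_force: [-0.3, -0.1, -2.3]
opening: 0.0451
grasp_force: 43.0
```

>>> {"api": "carry_out", "payload": {"targets": [[0,0,0.05,0,0,0,40],[0,0,0.05,0,0,0,40],[0,0,0.05,0,0,0,40],[0,0,0,0,0,0,40]]}}

```text
time: 5.93
tcp_pos: [0.4919, 0.0389, 0.1399]
orientation: [-2.694, -1.616, 0.0]
ft_force: [-0.7, 0.1, -2.1]
opening: 0.0452
grasp_force: 43.0
```

>>> {"api": "carry_out", "payload": {"targets": [[0,0,0.05,0,0,0,40],[0,0,0.05,0,0,0,40],[0,0,0,0,0,0,40]]}}

```text
time: 6.18
tcp_pos: [0.4919, 0.0389, 0.1358]
orientation: [-2.694, -1.616, 0.001]
ft_force: [-0.7, -0.7, -1.7]
opening: 0.0456
grasp_force: 43.0
```

>>> {"api": "carry_out", "payload": {"targets": [[0,0,0.05,0,0,0,40],[0,0,0.03,0,0,0,40],[0,0,0,0,0,0,40]]}}

```text
time: 6.43
tcp_pos: [0.4919, 0.0389, 0.1327]
orientation: [-2.694, -1.616, 0.001]
ft_force: [-0.3, -0.1, -1.4]
opening: 0.0452
grasp_force: 43.0
```

>>> {"api": "carry_out", "payload": {"targets": [[0,0,0.04,0,0,0,40],[0,0,0.03,0,0,0,40],[0,0,0,0,0,0,40]]}}

```text
time: 6.68
tcp_pos: [0.4919, 0.0389, 0.13]
orientation: [-2.694, -1.616, 0.001]
ft_force: [0.7, 0.1, -1.6]
opening: 0.0455
grasp_force: 43.0
```

>>> {"api": "carry_out", "payload": {"targets": [[0,0,0.03,0,0,0,40],[0,0,0.03,0,0,0,40],[0,0,0,0,0,0,40]]}}

```text
time: 6.93
tcp_pos: [0.4921, 0.0389, 0.128]
orientation: [2.694, 1.616, 0.0]
ft_force: [0.8, -0.3, 0.6]
opening: 0.045
grasp_force: 43.3
```

>>> {"api": "carry_out", "payload": {"targets": [[0,0,0.03,0,0,0,40],[0,0,0,0,0,0,40]]}}

```text
time: 7.1
tcp_pos: [0.4923, 0.0389, 0.1276]
orientation: [2.694, 1.616, 0.001]
ft_force: [-2.6, 0.2, 5.8]
opening: 0.0449
grasp_force: 43.9
```

>>> {"api": "carry_out", "payload": {"targets": [[0,0,0.03,0,0,0,40],[0,0,0,0,0,0,40]]}}

```text
time: 7.27
tcp_pos: [0.4923, 0.039, 0.1274]
orientation: [2.693, 1.616, 0.002]
ft_force: [-6.0, 0.4, 9.8]
opening: 0.0448
grasp_force: 44.7
```

>>> {"api": "carry_out", "payload": {"targets": [[-0.01,-0.02,0,0,0,0,40],[0,0,-0.005,0,0,-0.5,40],[0,0,-0.005,0,0,-0.5,40],[0,0,0,0,0,0,40]]}}

```text
time: 7.6
tcp_pos: [0.4918, 0.0394, 0.1278]
orientation: [2.603, 1.759, 0.004]
ft_force: [-3.6, 2.4, 8.7]
opening: 0.0454
grasp_force: 44.3
```

>>> {"api": "carry_out", "payload": {"targets": [[0,0,-0.01,0,0,-0.8,40],[0,0,-0.01,0,0,-0.8,40],[0,0,0,0,0,0,40]]}}

```text
time: 7.85
tcp_pos: [0.4919, 0.0393, 0.1283]
orientation: [2.444, 1.972, 0.004]
ft_force: [-0.6, 1.8, 5.9]
opening: 0.0453
grasp_force: 44.0
```

>>> {"api": "carry_out", "payload": {"targets": [[0,0,0,0,0,-0.8,40],[0,0,0,0,0,-0.8,40],[0,0,0,0,0,0,40]]}}

```text
time: 8.1
tcp_pos: [0.4921, 0.039, 0.1283]
orientation: [2.27, 2.169, 0.004]
ft_force: [-0.0, 0.4, 5.8]
opening: 0.0453
grasp_force: 43.9
```

>>> {"api": "carry_out", "payload": {"targets": [[0,0,-0.005,0,0,-0.8,40],[0,0,-0.005,0,0,-0.8,40],[0,0,0,0,0,0,40]]}}

```text
time: 8.35
tcp_pos: [0.492, 0.039, 0.1283]
orientation: [2.083, 2.35, 0.003]
ft_force: [1.0, 0.1, 5.5]
opening: 0.0449
grasp_force: 43.8
```

>>> {"api": "carry_out", "payload": {"targets": [[0,0,0,0,0,-0.7,40],[0,0,0,0,0,-0.7,40],[0,0,0,0,0,0,40]]}}

```text
time: 8.6
tcp_pos: [0.4909, 0.0389, 0.1267]
orientation: [-1.909, -2.494, 0.001]
ft_force: [-0.6, 1.0, -1.7]
opening: 0.0452
grasp_force: 43.0
```

>>> {"api": "carry_out", "payload": {"targets": [[0,0,0.04,0,0,-0.3,40],[0,0,0.03,0,0,0,40],[0,0,0,0,0,0,40]]}}

```text
time: 8.85
tcp_pos: [0.4908, 0.0389, 0.1236]
orientation: [-1.874, -2.52, 0.001]
ft_force: [1.1, 0.4, -1.8]
opening: 0.0452
grasp_force: 43.0
```

>>> {"api": "carry_out", "payload": {"targets": [[0,0,0.03,0,0,0,40],[0,0,0,0,0,0,40],[0,0,0,0,0,0,40]]}}

```text
time: 9.1
tcp_pos: [0.491, 0.0389, 0.1229]
orientation: [-1.871, -2.523, 0.0]
ft_force: [-0.8, 1.1, -2.1]
opening: 0.0449
grasp_force: 43.0
```

>>> {"api": "carry_out", "payload": {"targets": [[0,0,0.03,0,0,0,40],[0,0,0,0,0,0,40]]}}

```text
time: 9.27
tcp_pos: [0.4911, 0.039, 0.1217]
orientation: [-1.871, -2.524, -0.0]
ft_force: [0.2, 1.2, -2.1]
opening: 0.0451
grasp_force: 43.1
```

>>> {"api": "carry_out", "payload": {"targets": [[0,0,0.03,0,0,0,40],[0,0,0,0,0,0,40]]}}

```text
time: 9.43
tcp_pos: [0.4912, 0.039, 0.1209]
orientation: [-1.87, -2.524, -0.001]
ft_force: [-1.3, 1.1, 0.3]
opening: 0.0455
grasp_force: 43.4
```

>>> {"api": "carry_out", "payload": {"targets": [[0,0,0.02,0,0,0,40],[0,0,0,0,0,0,40]]}}

```text
time: 9.6
tcp_pos: [0.4913, 0.039, 0.1208]
orientation: [1.87, 2.524, 0.001]
ft_force: [-3.1, 2.0, 5.9]
opening: 0.0451
grasp_force: 44.0
```

>>> {"api": "carry_out", "payload": {"targets": [[0,-0.01,-0.01,0,0,0.7,40],[0,0,0,0,0,0.7,40],[0,0,0,0,0,0,40]]}}

```text
time: 9.85
tcp_pos: [0.4909, 0.0389, 0.1205]
orientation: [2.053, 2.378, 0.001]
ft_force: [-0.7, 2.0, 0.7]
opening: 0.0452
grasp_force: 43.3
```

>>> {"api": "carry_out", "payload": {"targets": [[0,0,0.005,0,0,0.7,40],[0,0,0.005,0,0,0.7,40],[0,0,0,0,0,0,40]]}}

```text
time: 10.1
tcp_pos: [0.491, 0.0389, 0.1201]
orientation: [2.219, 2.223, 0.001]
ft_force: [-0.8, 2.8, 0.6]
opening: 0.0449
grasp_force: 43.4
```

>>> {"api": "carry_out", "payload": {"targets": [[0,0,0.007,0,0,0.8,40],[0,0,0.007,0,0,0.8,40],[0,0,0.007,0,0,0.8,40],[0,0,0,0,0,0,40]]}}

```text
time: 10.43
tcp_pos: [0.4909, 0.0389, 0.1193]
orientation: [2.48, 1.929, 0.001]
ft_force: [-1.3, 1.8, 2.3]
opening: 0.0452
grasp_force: 43.5
```

>>> {"api": "carry_out", "payload": {"targets": [[0,0,0.007,0,0,0.8,40],[0,0,0.007,0,0,0.8,40],[0,0,0.007,0,0,0.8,40],[0,0,0,0,0,0,40]]}}

```text
time: 10.77
tcp_pos: [0.491, 0.0389, 0.1186]
orientation: [2.701, 1.605, 0.001]
ft_force: [-1.0, 2.2, 2.5]
opening: 0.0451
grasp_force: 43.6
```

>>> {"api": "carry_out", "payload": {"targets": [[0,0,0.007,0,0,0.8,40],[0,0,0.007,0,0,0.8,40],[0,0,0.006,0,0,0.8,40],[0,0,0,0,0,0,40]]}}

```text
time: 11.1
tcp_pos: [0.4911, 0.0388, 0.1178]
orientation: [2.88, 1.255, 0.002]
ft_force: [-0.4, 2.3, 3.3]
opening: 0.0449
grasp_force: 43.6
```

>>> {"api": "carry_out", "payload": {"targets": [[0,0,0.006,0,0,0.6,40],[0,0,0.006,0,0,0.6,40],[0,0,0,0,0,0,40]]}}

```text
time: 11.35
tcp_pos: [0.4912, 0.0387, 0.1175]
orientation: [2.952, 1.073, 0.002]
ft_force: [0.3, 2.0, 4.8]
opening: 0.045
grasp_force: 43.8
```

```bash
python3 - <<'E'
from h import *
o=r.get_obs(); print(o["torque"],o["ft_force"],o["tcp_pos"],o["joint_positions"].round(2))
E
```

```text
[ 0.29224043  0.09227191 -0.02894621] [0.27476369 1.96442446 4.82167973] [0.49121125 0.03873007 0.11746812] [0.   0.05 1.68 0.   1.42 0.88]
```

>>> {"api": "carry_out", "payload": {"targets": [[0,0,0.002,0,0,0.6,40],[0,0,0.002,0,0,0,40]]}}

```text
time: 11.52
tcp_pos: [0.4912, 0.0387, 0.1173]
orientation: [2.984, 0.98, 0.002]
ft_force: [0.8, 1.7, 5.6]
opening: 0.0451
grasp_force: 43.8
```

>>> {"api": "carry_out", "payload": {"targets": [[0,0,0.003,0,0,0.6,40],[0,0,0,0,0,0,40]]}}

```text
time: 11.68
tcp_pos: [0.4911, 0.0387, 0.1171]
orientation: [3.014, 0.885, 0.002]
ft_force: [0.5, 2.0, 5.3]
opening: 0.045
grasp_force: 43.8
```

```bash
python3 - <<'E'
from h import *
o=r.get_obs(); print(o["torque"],o["ft_force"],o["tcp_pos"],o["joint_positions"].round(3))
E
```

```text
[ 0.22086413  0.0352854  -0.05315782] [0.50732791 1.98658168 5.30117956] [0.49114498 0.03874922 0.11708066] [0.004 0.047 1.676 0.    1.417 1.003]
```

>>> {"api": "carry_out", "payload": {"targets": [[0,0,0.003,0,0,0.5,40],[0,0,0,0,0,0,40]]}}

```text
time: 11.85
tcp_pos: [0.4911, 0.0387, 0.117]
orientation: [3.036, 0.806, 0.002]
ft_force: [0.8, 0.4, 4.6]
opening: 0.0452
grasp_force: 43.9
```

>>> {"api": "carry_out", "payload": {"targets": [[0,0,0.003,0,0,0.5,40],[0,0,0,0,0,0,40]]}}

```text
time: 12.02
tcp_pos: [0.4912, 0.0386, 0.1169]
orientation: [3.056, 0.726, 0.002]
ft_force: [0.5, 0.9, 4.7]
opening: 0.0452
grasp_force: 43.9
```

```bash
python3 - <<'E'
from h import *
o=r.get_obs(); print(o["torque"],o["ft_force"],o["tcp_pos"],o["joint_positions"].round(3))
E
```

```text
[ 0.11204333  0.02812894 -0.11681782] [0.47870107 0.89739938 4.7122821 ] [0.49120398 0.03864647 0.11692703] [ 0.004  0.048  1.676 -0.     1.416  1.108]
```

>>> {"api": "carry_out", "payload": {"targets": [[0,0,0.002,0,0,0.4,40],[0,0,0,0,0,0,40]]}}

```text
time: 12.18
tcp_pos: [0.4913, 0.0385, 0.1169]
orientation: [3.07, 0.663, 0.002]
ft_force: [0.8, -0.1, 5.1]
opening: 0.0453
grasp_force: 43.9
```

```bash
python3 - <<'E'
from h import *
o=r.get_obs(); print(o["torque"],o["ft_force"],o["tcp_pos"],o["joint_positions"].round(3))
E
```

```text
[ 0.03166072 -0.06987482 -0.07870435] [ 0.81339837 -0.08540228  5.1076009 ] [0.49129832 0.03854678 0.11690821] [ 0.004  0.048  1.676 -0.     1.416  1.149]
```

>>> {"api": "carry_out", "payload": {"targets": [[0,0,0.002,0,0,0.4,40],[0,0,0,0,0,0,40]]}}

```text
time: 12.35
tcp_pos: [0.4914, 0.0385, 0.1169]
orientation: [3.083, 0.599, 0.003]
ft_force: [0.4, 0.3, 5.8]
opening: 0.0452
grasp_force: 44.0
```

```bash
python3 - <<'E'
from h import *
o=r.get_obs(); print(o["torque"],o["ft_force"],o["tcp_pos"],o["joint_positions"].round(3))
C,im=snap("scene","s5"); cv2.imwrite("pics/s5c.png",cv2.resize(im[150:250,236:336,::-1],(600,600),interpolation=cv2.INTER_CUBIC))
E
```

```text
[-0.05718356 -0.11142287 -0.06395796] [0.43408931 0.29590976 5.81370823] [0.49138019 0.038516   0.11692068] [ 4.000e-03  4.800e-02  1.676e+00 -1.000e-03  1.416e+00  1.191e+00]
```

View pics/s5c.png

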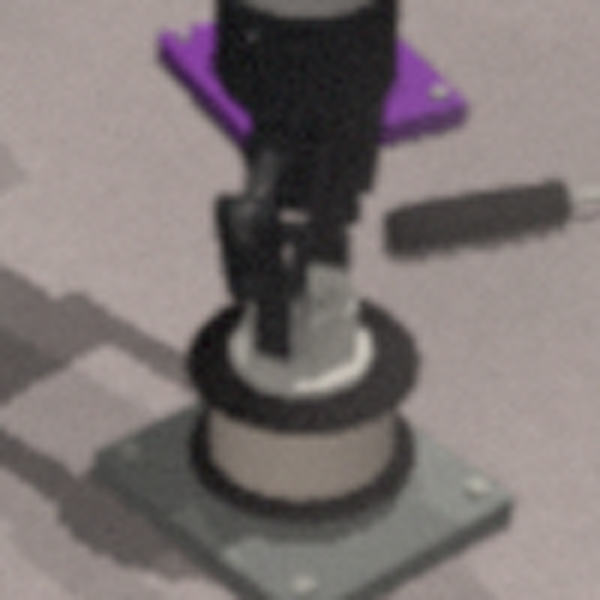

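The crop shows the flange flat and centred on the black spool top (about (305,370)). The height has stayed at 116.9 mm over the last 5°, as expected for home, so I relieve the load and let go.

>>> {"api": "carry_out", "payload": {"targets": [[0,0,-0.02,0,0,0,40],[0,0,0,0,0,0,48],[0,0,0,0,0,0,58],[0,0,0,0,0,0,70],[0,0,0,0,0,0,80]]}}

```text
time: 12.82
tcp_pos: [0.4905, 0.0387, 0.1166]
orientation: [-3.085, -0.594, 0.001]
ft_force: [-0.3, 0.2, -0.2]
opening: 0.0796
grasp_force: 0.0
```

>>> {"api": "carry_out", "payload": {"targets": [[0,0,0,0,0,0,80],[0,0,0,0,0,0,80],[0,0,-0.2,0,0,0,80],[0,0,-0.3,0,0,0,80],[0,0,-0.5,0,0,0,80]]}}

```text
time: 13.23
tcp_pos: [0.49, 0.0388, 0.1569]
orientation: [-3.085, -0.592, 0.004]
ft_force: [0.8, -0.3, 0.0]
opening: 0.08
grasp_force: 0.0
```

>>> {"api": "carry_out", "payload": {"targets": [[0,0,-0.8,0,0,0,80],[0,0,-0.8,0,0,0,80],[0,0,-0.8,0,0,0,80],[0,0,0,0,0,0,80],[0,0,0,0,0,0,80]]}}

```text
time: 13.65
tcp_pos: [0.4916, 0.0388, 0.2566]
orientation: [3.084, 0.592, 0.01]
ft_force: [-0.8, 0.8, 0.8]
opening: 0.0799
grasp_force: 0.0
```

```bash
python3 - <<'E'
from h import *
o=r.get_obs(); print(o["torque"],o["ft_force"],o["tcp_pos"])
C,im=snap("scene","s6"); S,w=snap("wrist","w6")
k=np.zeros((400,800,3),'u1'); k[:,:400]=cv2.resize(im[150:250,236:336,::-1],(400,400),interpolation=cv2.INTER_CUBIC); k[:,400:]=cv2.resize(w[100:300,186:386,::-1],(400,400),interpolation=cv2.INTER_CUBIC)
cv2.imwrite("pics/k6.png",k)
E
```

```text
[0.01771042 0.0022894  0.00309436] [-0.84750754  0.78192572  0.81464124] [0.49163975 0.03878138 0.25657542]
```

View pics/k6.png

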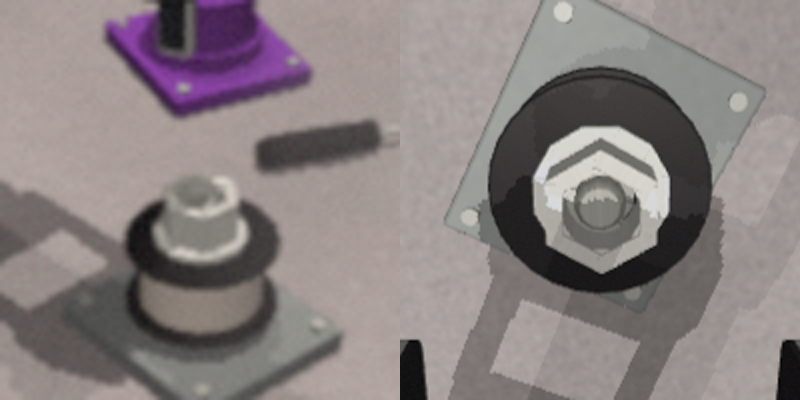

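The nut sits flat and centred on the spool, with the spindle's nose showing in its bore at (602,200), and the gripper is clear of it. I am handing the job in.

```bash
python3 -c "
from workcell import r
print(r.finish_job())"
```

```text
the job is handed in; nothing more can be done
None
```

The nut is on the grey stand's spindle: it dropped in after about 45° anticlockwise, then went about 85° clockwise until its flange lay flat on the spool. I let go and handed the job in at about 14 s. The wrist force readings stayed near 12 N or less, and I did not touch the tub, can or screwdriver.

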